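# Set the length stop of the cigar cutter

### The job

The paste pot is standing in the way on the cutter's bed: first set it upright on its cork mat and let go of it. Then press the lock button on the housing fully down, pull the telescoping stop arm out by its upright post until its pointer is level with the brass tab on the scale, and finish while holding it there, because a spring draws it back. Do not shove the pot with the stop arm, and leave the other things on the bench where they are.

Things in the scene. Friction and masses are not known exactly. Their poses are not given: they have to be found in the camera images.
- cutter_bed: Fixed dark steel bed, 100 x 385 x 10 mm, at varying place and yaw. Origin: at bench level on the centre line, below the post when the arm is in; x runs across, y along the bed, the way the arm comes out (bed: y -185 to 200 mm). Grey housing 40 mm wide, top 50 mm above the bench, at y -185 to -60; cutter frame 72 mm wide, 67 mm high at y = 188. White scale with ticks every 10 mm along the +x edge.
- stop_arm: Telescoping steel arm sliding out along the bed's +y, 135 mm at most; frame as the bed's when fully in (the start). Carries an aluminium post 22 x 14 mm (x, y), centred on the origin, 14 to 85 mm above the bench; at its foot a stop paddle 46 mm wide, y 7 to 13 mm, top 40 mm above the bench. Locked (1 mm play) until the button is pressed. A spring pulls it in: 1.5 N at first, 4.5 N at 120 mm.
- grip_top (a point): Centre of the top of the upright post, 85 mm above the bench. The post can be pinched across its x or its y.
- pointer_tip (a point): Tip of the thin pointer (4 mm wide along y) that sticks out from the foot of the post towards the scale (+x of the bed), 34 mm from the bed's centre line, 14.5 mm above the bench; it moves with the arm.
- marker_tab: Small upright brass tab fixed on the scale strip, 12 x 6 x 12 mm (x, y, z), its frame parallel to the bed's; origin: centre of its underside, 10 mm above the bench. It marks the wanted setting, 70 to 120 mm of travel; the pointer is level with it when both have the same y along the bed.
- lock_button (a joint): Travel of the lock button in m: 0 up (locked), 0.010 fully pressed. It needs about 3 N, and stays down when let go; the arm is freed from about 0.006 on.
- button_top (a point): Centre of the top of the round steel lock button, 24 mm across, on top of the housing at y = -85 mm of the bed; top 66 mm above the bench when up, 56 mm when down. It is pressed straight down.
- paste_pot: Closed white ceramic jar with a steel cap, 52 mm across with straight sides up to 40 mm, then narrowing to the cap (47 mm across, 54 to 70 mm up), 0.17 to 0.35 kg, standing on the bed in the path of the stop arm. Origin: centre of its underside; z up.
- cork_mat: Fixed square cork mat, 100 x 100 mm, 4 mm thick, on the bench to one side of the bed (left or right varies). Origin: centre of its underside.
- mould_half: Loose half of a wooden cigar mould, 90 x 90 x 32 mm, ribbed on top, on the other side of the bed; leave it alone. Origin: centre of its underside.
- dish: Loose red plastic dish, 84 mm across, 22 mm high, beyond the bed; leave it alone. Origin: centre of its underside.
- ring_gauge: Loose black gauge box with a metal top plate, 50 x 60 x 54 mm, beyond the bed; leave it alone. Origin: centre of its underside.
Not all that is in view belongs to the job. Of the things like the cork_mat, leave any that is blue; of the rest the smaller one is meant.

How it is judged:
On the way, in this order (a step that is already met when the one before it is completed fails the run):
1. the pot stands upright on the cork mat, let go (horizontal distance between paste_pot and cork_mat below 0.03 m and angle between paste_pot's own z axis and vertical below 0.1 rad and height (world z) of paste_pot below 0.008 m and contact force between paste_pot and the fingers below 0.1 N), for 0.2 s.
2. the lock button is pressed down (value of joint lock_button above 0.0065 m), for 0.1 s.
At the end, for the whole second after the job is handed in: The fingers hold the stop arm still (contact force over 1 N, speed under 10 mm/s) with its pointer within 5 mm of the tab along the scale; the lock button is down (over 6.5 mm); the pot stands upright on the cork mat (within 30 mm of its centre) (y of pointer_tip in the frame of marker_tab between -0.005 and 0.005 m and contact force between the fingers and stop_arm above 1 N and linear speed of stop_arm below 0.01 m/s and value of joint lock_button above 0.0065 m and horizontal distance between paste_pot and cork_mat below 0.03 m and angle between paste_pot's own z axis and vertical below 0.1 rad and height (world z) of paste_pot below 0.008 m); the arm keeps its last pose, push and grip.
It fails at once if the stop arm shoves the pot (contact force between stop_arm and paste_pot above 2 N).
It fails at once if the pot is knocked over (angle between paste_pot's own z axis and vertical above 0.8 rad).
It fails at once if the mould half, dish or gauge box is disturbed (distance of any of mould_half, dish, ring_gauge from where it was at the start of the episode above 0.02 m).
It also fails if it takes over 58 s, if anything falls off the work surface, if the arm or the gripper's body presses on something with over 40 N, if the wrist force passes 120 N, or if a joint passes its speed limit or range.

### The arm

A 6-joint arm with a two-finger parallel gripper is mounted at the origin on the work surface. World frame = base frame: x ahead of the robot, y to its left, z up, the work surface at z = 0. Lengths are in m, angles in rad, forces in N, time in s.
With the tool pointing down it reaches from about 0.3 to 0.825 m from the base axis. Payload 5.4 kg.
Tool frame: the origin (TCP) lies at the very end of the fingers, on their centre line; the grasp point (between the pads) lies 19 mm behind it; z points along the fingers, x is the direction in which the jaws open and shut, and the axes are right-handed (so a half turn about z gives the same grasp; the last joint's range is limited). The gripper opens to 92 mm and grips with 3 to 60 N. Pads are 20 mm wide; open, the fingers measure 128 mm over their backs; the gripper's body (75 mm by 189 mm) begins 69 mm behind the grasp point.
Start: joints at [1.085, 0.158, 1.597, -0, 1.386, -0.21], TCP at [0.157, 0.553, 0.215] pointing down, gripper open.
Joint ranges: [-2.91, 2.91], [-0.94, 2.29], [0.18, 2.7], [-1.29, 4.43], [0.17, 2.64], [-3, 3]. Speed limits (rad/s): [2.57, 2.57, 3.14, 3.14, 3.14, 3.14].

### API

Orientations are given as a rotation vector (axis times angle).
In Python, from workcell import bot gives the robot as it stands. Calls block until the motion is done:
- bot.goto(position, orientation): joint-space move of the TCP to a pose.
- bot.line_to(position, rot=None, max_speed=0.15): straight line of the TCP; rot=None keeps the orientation; max_speed is the mean speed in m/s.
- bot.set_joints(angles): joint-space move.
- bot.set_gripper(opening, newtons=None): opening from 0.0 (shut) to 1.0 (fully open); newtons is the grip in N (None keeps the last); returns when the fingers have stopped.
- bot.hold(seconds).
- bot.inverse_kinematics(position, orientation): joint angles nearest the present ones, or None.
- bot.read_camera(name): name is "side" or "top" or "wrist"; returns a dict with "pixels" (480x640x3 uint8, blue, green, red), "fx", "fy", "cx", "cy" (pixels), "R" (3x3) and "t" (3): a world point X has camera coordinates R X + t. Camera axes: x right, y down, z forward; pixel columns grow to the right and rows downward; lengths in m; the calibration is good to about 2 mm. A picture is of the moment at which its call begins. There is no depth.
A pose or a line that the arm cannot do raises bot.MotionError and nothing moves.
- bot.job_done(): hands the job in, once; it reports no verdict.
Readings, each from a call of its own:
- bot.current_clock(): time.
- bot.current_joints(): joint angles.
- bot.current_joint_vel(): joint speeds.
- bot.current_effort(): joint torques, N m.
- bot.current_ee_pos(): TCP position.
- bot.current_tool_rot(): TCP orientation.
- bot.current_contact_force(): force on the tool from outside, world axes, zero at the start.
- bot.current_ft_torque(): the same for the moment, N m.
- bot.current_opening(): opening from 0.0 (shut) to 1.0 (fully open).
Only numpy, scipy, OpenCV 4.12 (cv2) and the standard library are available. Lean on these libraries where they do the work, as an engineer would, in place of code of your own. Each camera call takes 0.05 s, during which the arm holds its last target. There are 200 camera calls.

## Working session

There is one attempt and no reset: what is moved stays moved. The work goes in short steps, each a Python script; the robot and the scene stay as the last script left them, time stands still between calls to the robot, and variables do not carry over. Pictures are saved under pics/ and viewed, about 8 in all and at most 12, crops included, and the job is handed in when it is done.

```bash
ls; mkdir -p pics
python3 - <<'E'
from workcell import bot
import cv2,numpy as np
for n in ("top","side"):
    c=bot.read_camera(n); cv2.imwrite(f"pics/{n}0.png",c["pixels"])
    print(n,c["fx"],c["fy"],c["cx"],c["cy"],np.round(c["R"],3).tolist(),np.round(c["t"],3).tolist())
print(bot.current_clock(),bot.current_ee_pos(),bot.current_tool_rot())
E
```

```text
pics
top 569.4618861654818 569.4618861654818 312.3970856213521 232.82736174928692 [[-0.013, -1.0, -0.015], [-0.986, 0.016, -0.167], [0.167, 0.012, -0.986]] [0.117, 0.587, 1.595]
side 563.6822934060191 563.6822934060191 324.7585025840171 237.3645562421215 [[0.888, -0.461, -0.001], [-0.265, -0.51, -0.818], [0.376, 0.727, -0.575]] [-0.459, 0.267, 1.151]
0.1 [0.15634353 0.55272976 0.21369891] [ 2.50515232e+00  1.89447200e+00 -2.46517789e-03]
```

View pics/top0.png

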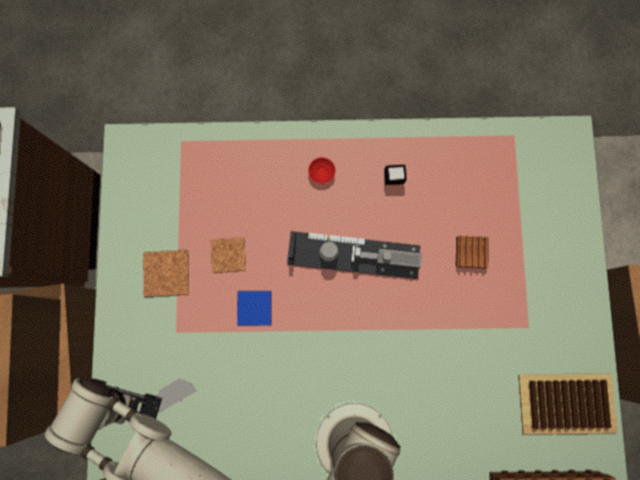

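View pics/side0.png

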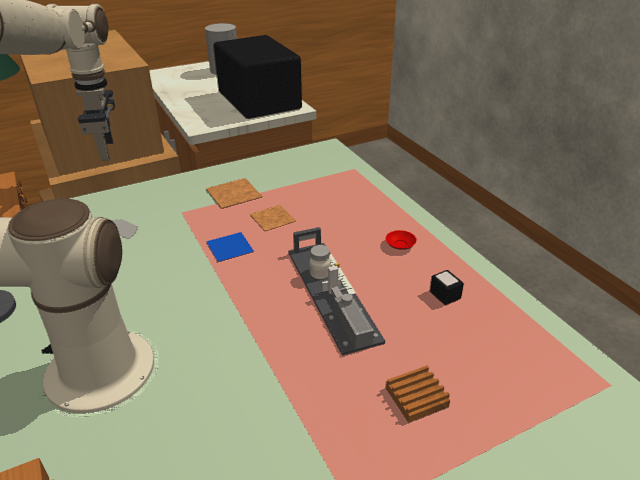

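Candidates for the mat (top view): small cork (228,255), large cork (165,273), blue (254,308). I choose the small cork. The round button candidate is at (385,257) and the pot at (329,250). Next is a close wrist view.

```bash
cat > h.py <<'E'
from workcell import bot
import numpy as np, cv2
from scipy.spatial.transform import Rotation as Ro
def down(yaw): return (Ro.from_euler('z',yaw)*Ro.from_euler('x',np.pi)).as_rotvec()
def ray(c,uv,z):
    R=np.array(c["R"]);t=np.array(c["t"]);o=-R.T@t
    d=R.T@np.array([(uv[0]-c["cx"])/c["fx"],(uv[1]-c["cy"])/c["fy"],1.]);return o+d*(z-o[2])/d[2]
def proj(c,X):
    p=np.array(c["R"])@np.array(X)+np.array(c["t"]);return np.array([c["fx"]*p[0]/p[2]+c["cx"],c["fy"]*p[1]/p[2]+c["cy"]])
def snap(n,f):
    c=bot.read_camera(n);cv2.imwrite(f"pics/{f}.png",c["pixels"]);np.save(f"pics/{f}.npy",c,allow_pickle=True);return c
def load(f): return np.load(f"pics/{f}.npy",allow_pickle=True).item()
E
python3 - <<'E'
from h import *
c=snap("top","top1")
for n,uv,z in [("mat",(228,255),.004),("pot",(329,250),.08),("btn",(386,257),.066),("bedL",(290,249),.03),("bedR",(420,262),.01),("mould",(472,252),.03),("ring",(396,174),.054),("dish",(322,171),.02)]: print(n,ray(c,uv,z).round(3))
p=(ray(c,(329,250),.08)+ray(c,(386,257),.066))/2
print(p)
bot.goto([p[0]-.05,p[1],.42],down(np.pi/2) )
print(bot.current_joints(),bot.current_clock())
w=snap("wrist","w1"); R=np.array(w["R"]);print(R.round(2),(-R.T@w["t"]).round(3))
E
```

```text
mat [0.534 0.359 0.004]
pot [0.534 0.062 0.08 ]
btn [ 0.514 -0.1    0.066]
bedL [0.546 0.174 0.03 ]
bedR [ 0.504 -0.205  0.01 ]
mould [ 0.529 -0.353  0.03 ]
ring [ 0.759 -0.139  0.054]
dish [0.782 0.077 0.02 ]
[ 0.52390405 -0.01910999  0.073     ]
[-2.94837774e-01 -1.52384171e-01  1.51114378e+00  2.30242050e-04
  1.78329866e+00 -1.86652075e+00] 2.5833
[[-0.    1.    0.  ]
 [ 0.96  0.    0.29]
 [ 0.29  0.   -0.96]] [ 0.393 -0.018  0.59 ]
```

View pics/w1.png

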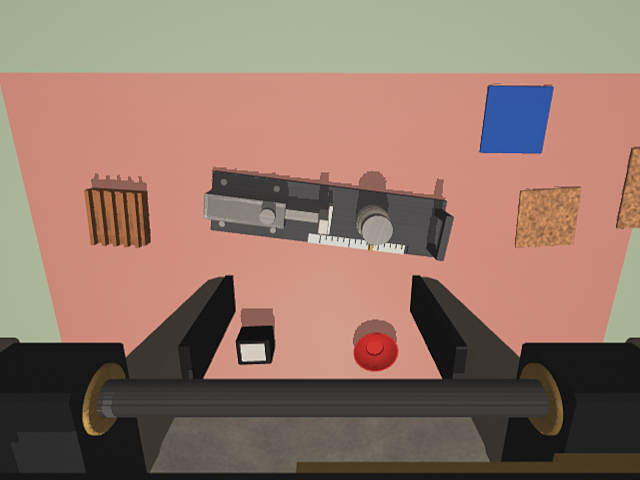

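Wrist view: bed spans (205,170)–(452,260), button (267,215), post near (323,215), pot cap (376,226), tab about (371,247), small cork (548,217), blue (516,118), gauge (253,346), dish (376,350). Enlarging this for the check and corner picks.

Run:
```python
import cv2
i=cv2.imread("pics/w1.png")[160:270,195:460]
cv2.imwrite("pics/w1c.png",cv2.resize(i,None,fx=3,fy=3,interpolation=cv2.INTER_CUBIC))
```

```text
(no output)
```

View pics/w1c.png

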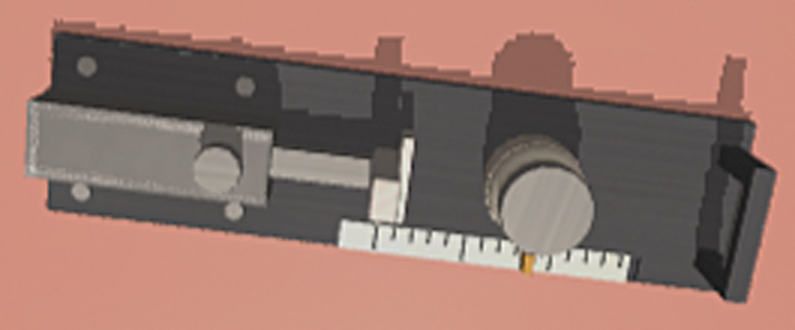

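Run:
```python
from h import *
w=load("w1");im=w["pixels"];hsv=cv2.cvtColor(im,cv2.COLOR_BGR2HSV)
full=lambda u,v:((u+.5)/3-.5+195,(v+.5)/3-.5+160)
red=((hsv[...,0]<12)|(hsv[...,0]>170))&(hsv[...,1]>80)&(hsv[...,2]>190)
pts=[]
for u in range(216,425):
    v=265
    while red[v,u]: v-=1
    pts.append(ray(w,(u,v+.5),.01)[:2])
pts=np.array(pts,np.float32); l=cv2.fitLine(pts,cv2.DIST_HUBER,0,.001,.001).ravel()
d=l[:2]*np.sign(l[1]);print("edge yaw of bed y",d, "resid",np.abs((pts-l[2:])@[d[1],-d[0]]).max())
ey=d;ex=np.array([d[1],-d[0]]);print("yaw",np.arctan2(ex[1],ex[0]))
b=ray(w,full(217,168),.066)[:2];p=ray(w,full(385,198),.085)[:2];pot=ray(w,full(547,211),.07)[:2]
br=(hsv[...,0]>12)&(hsv[...,0]<30)&(hsv[...,1]>110);br[:, :300]=0;br[:235]=0;br[255:]=0;br[:,420:]=0
v,u=np.nonzero(br);print("brass px",len(u),u.min(),u.max(),v.min(),v.max());tab=ray(w,(u.mean(),v.mean()),.018)[:2]
O=l[2:]-50e-3*ex; # on centreline
O=O+((b-O)@ey+.085)*ey
print("O from edge+button",O)
for n,q in [("btn",b),("post",p),("pot",pot),("tab",tab)]: print(n,q.round(4),"bed",((q-O)@ex).round(4),((q-O)@ey).round(4))
hm=(hsv[...,0]>5)&(hsv[...,0]<25)&(hsv[...,1]>60)&(~red);hm[:,:500]=0;hm[:,600:]=0;hm[:170]=0;hm[260:]=0
cs,_=cv2.findContours(hm.astype(np.uint8),cv2.RETR_EXTERNAL,cv2.CHAIN_APPROX_NONE);c=max(cs,key=cv2.contourArea)
q=[ray(w,x,.004)[:2] for x in cv2.boxPoints(cv2.minAreaRect(c))];print("mat",np.mean(q,0),[np.linalg.norm(q[i]-q[i-1]).round(3) for i in range(4)])
print(q)
```

```text
edge yaw of bed y [0.1311389 0.991364 ] resid 0.0027294802
yaw -0.13151772
brass px 26 369 372 245 251
O from edge+button [ 0.52979316 -0.01653955]
btn [ 0.5173 -0.1006] bed -0.0014 -0.085
post [ 0.5277 -0.0165] bed -0.0021 -0.0003
pot [0.5384 0.065 ] bed -0.0022 0.082
tab [0.5842 0.0636] bed 0.0434 0.0866
mat [0.53533854 0.36228121] [np.float64(0.111), np.float64(0.109), np.float64(0.106), np.float64(0.111)]
[array([0.58706124, 0.31412289]), array([0.47845827, 0.30212862]), array([0.48333799, 0.40760278]), array([0.59249664, 0.42527055])]
```

```bash
cat >> h.py <<'E'
ey=np.array([.1311,.9914]);ex=np.array([.9914,-.1311]);O=np.array([.5285,-.0165]);YAW=np.arctan2(ey[1],ey[0])
def bed(x,y,z): return [*(O+x*ex+y*ey),z]
E
python3 - <<'E'
from h import *
r=down(YAW); pot=bed(-.001,.082,0)[:2]; mat=[.535,.361]
bot.set_gripper(1.0)
bot.goto([*pot,.20],r)
print(bot.current_joints().round(2) if hasattr(bot.current_joints(),'round') else bot.current_joints())
bot.line_to([*pot,.022],max_speed=.1)
print("F at grasp",bot.current_contact_force())
bot.set_gripper(0.0,25); print("open",bot.current_opening()*92, bot.current_ee_pos())
bot.line_to([*pot,.15],max_speed=.1); print("F lift",bot.current_contact_force(),bot.current_opening()*92)
bot.line_to([*mat,.15],r,max_speed=.15)
bot.line_to([*mat,.03],max_speed=.1); bot.line_to([*mat,.0165],max_speed=.03)
print("F down",bot.current_contact_force(),bot.current_opening()*92)
bot.set_gripper(0.9); bot.hold(.2); bot.line_to([*mat,.17],max_speed=.1)
c=snap("wrist","w2"); print(bot.current_clock())
i=snap("side","s2")["pixels"][150:350,180:480]; cv2.imwrite("pics/s2c.png",cv2.resize(i,None,fx=2.6,fy=2.6))
E
```

```text
[-0.1   0.08  1.7  -0.    1.35 -1.54]
F at grasp [ 0.3005278  -0.64990631  0.24133132]
open 51.1222002631659 [0.53819491 0.06477415 0.02195815]
F lift [ 0.65227125 -0.34198856 -1.9614889 ] 51.21042050252908
F down [-0.88107046 -0.20774928 -2.9786589 ] 51.333391295330934
14.5083
```

View pics/s2c.png

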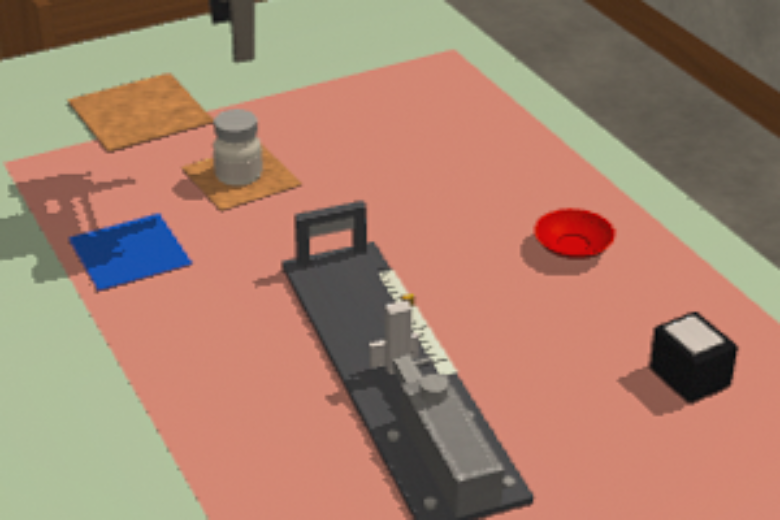

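Side crop: the pot stands upright on the small cork mat (238,150), and the dish and gauge are unmoved. Next I press the button and take a close view.

Run:
```python
from h import *
r=down(YAW)
bot.set_gripper(0.0,20)
b=bed(0,-.085,0)[:2]
bot.goto([*b,.17],r); bot.line_to([*b,.070],max_speed=.12)
for z in (.062,.0555):
    bot.line_to([*b,z],max_speed=.03); print(z,bot.current_ee_pos()[2],bot.current_contact_force())
bot.hold(.2)
bot.line_to([*b,.17],max_speed=.12); bot.set_gripper(.6)
p=bed(-.07,.04,.24); bot.goto(p,r)
w=snap("wrist","w3"); print(bot.current_clock())
uv=[proj(w,bed(x,y,.01)) for x in(-.06,.06) for y in(-.1,.13)];print(np.round(uv))
```

```text
0.062 0.06220801556276957 [0.69270117 0.12825092 0.88748316]
0.0555 0.05584186954794541 [-0.71492848 -0.29886859  5.44243235]
22.2083
[[200. 212.]
 [401. 212.]
 [209. 307.]
 [395. 307.]]
```

View pics/w3.png

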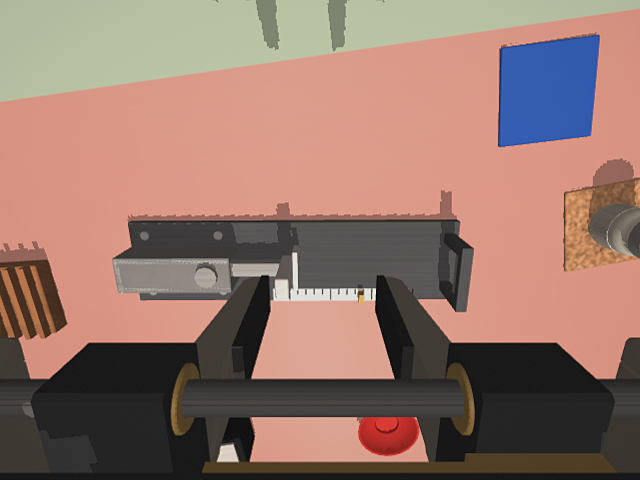

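The button in the wrist view (205,277) is down, and the tab at (361,295) is clear. Measuring the tab, then grasping the post and pulling.

Run:
```python
from h import *
w=load("w3");im=w["pixels"];hsv=cv2.cvtColor(im,cv2.COLOR_BGR2HSV)
br=(hsv[...,0]>12)&(hsv[...,0]<32)&(hsv[...,1]>110);m=np.zeros_like(br);m[280:310,340:380]=1;br&=m
v,u=np.nonzero(br);print(len(u),u.min(),u.max(),v.min(),v.max())
for z in(.016,.022):
    for uv in ((u.mean(),v.mean()),(u.min()-.5,v.mean()),(u.max()+.5,v.mean())):
        q=ray(w,uv,z)[:2]-O;print(z,(q@ex).round(4),(q@ey).round(4))
r=down(YAW)
bot.goto(bed(-.001,0,.16),r); bot.line_to(bed(-.001,0,.053),max_speed=.12)
print("F",bot.current_contact_force())
bot.set_gripper(0,40); print("open mm",bot.current_opening()*92,bot.current_contact_force())
bot.line_to(bed(-.001,.04,.053),max_speed=.05); print(bot.current_contact_force(),bot.current_opening()*92)
bot.line_to(bed(-.001,.0845,.053),max_speed=.06); print(bot.current_contact_force(),bot.current_opening()*92,bot.current_ee_pos()-bed(-.001,.0845,.053))
w=snap("wrist","w4");t=snap("top","t4");s=snap("side","s4");print(bot.current_clock())
for n,c in(("w",w),("t",t),("s",s)):print(n,proj(c,bed(.034,.0845,.0145)))
a,b=proj(s,bed(.034,.0845,.02)).astype(int)
i1=cv2.resize(s["pixels"][b-32:b+33,a-40:a+40],(400,325),interpolation=cv2.INTER_CUBIC)
a,b=proj(w,bed(.034,.0845,.0145)).astype(int);print("wrist",a,b)
a,b=proj(t,bed(.034,.0845,.0145)).astype(int)
i2=cv2.resize(t["pixels"][b-32:b+33,a-40:a+40],(400,325),interpolation=cv2.INTER_CUBIC)
i3=cv2.resize(w["pixels"],(400,300))
cv2.imwrite("pics/m4.png",np.vstack([np.hstack([i1,i2])[:300],np.hstack([i3,i3*0])]))
```

```text
69 358 363 291 303
0.016 0.0441 0.0864
0.016 0.0441 0.0829
0.016 0.0441 0.0901
0.022 0.0411 0.0857
0.022 0.0411 0.0822
0.022 0.0411 0.0894
F [-0.59635109 -0.61591851 -0.19120798]
open mm 13.91147296031292 [-0.99191821 -0.05455767  1.21734871]
[-2.08297303 -1.15559679  3.26487725] 13.848115332780985
[-5.01752593 -2.68908585  5.34227953] 13.673402461113493 [-3.53144929e-04 -1.08860283e-04  2.82136493e-05]
26.4667
w [321.31941423 315.50752968]
t [328.02752962 239.90890562]
s [333.26100565 265.72642666]
wrist 321 315
```

View pics/m4.png

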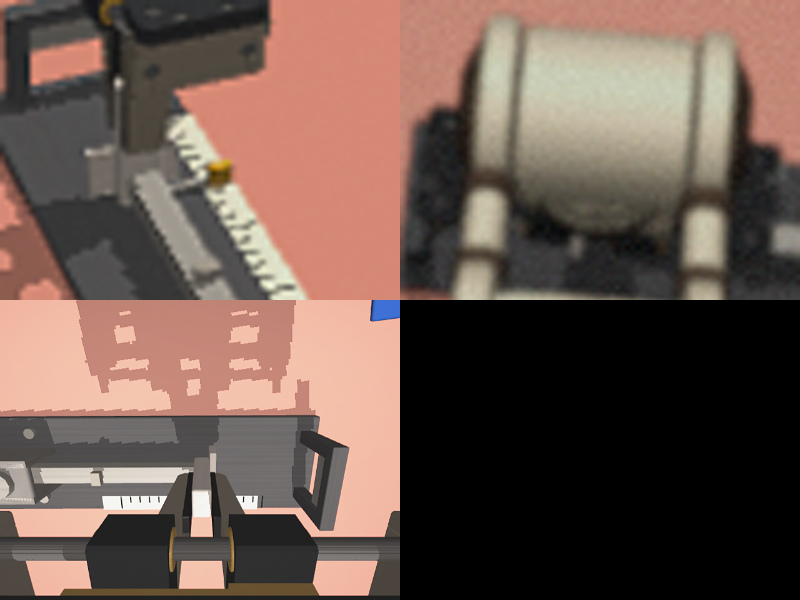

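Side crop: the pointer (170–210,185) ends at the brass tab (220,172), so it's nearly level. I'll move 1.5 mm further and measure pointer against tab in the side view itself.

Run:
```python
from h import *
bot.line_to(bed(0,.086,.053),max_speed=.03); bot.hold(.3)
print(bot.current_contact_force(),bot.current_opening()*92)
s=snap("side","s5");im=s["pixels"];hsv=cv2.cvtColor(im,cv2.COLOR_BGR2HSV)
br=(hsv[...,0]>12)&(hsv[...,0]<32)&(hsv[...,1]>150);m=np.zeros_like(br);m[245:280,320:350]=1;br&=m
v,u=np.nonzero(br);print("brass",len(u),u.mean(),v.mean(),u.min(),u.max(),v.min(),v.max())
for y in(.082,.086,.09):print(y,"tab pred",np.mean([proj(s,bed(.044+dx,y+dy,.016+dz)) for dx in(-.006,.006) for dy in(-.003,.003) for dz in(-.006,.006)],0).round(1),"ptr line",proj(s,bed(.015,y,.0145)).round(1),proj(s,bed(.034,y,.0145)).round(1))
a,b=333,265;k=16
cv2.imwrite("pics/s5c.png",cv2.resize(im[b-18:b+19,a-25:a+25],None,fx=k,fy=k,interpolation=cv2.INTER_CUBIC))
```

```text
[-9.83574517 -1.99563147  8.79440465] 14.012101235457083
brass 17 336.52941176470586 265.11764705882354 335 338 263 267
0.082 tab pred [337.4 265. ] ptr line [326.4 267.9] [333.6 266.3]
0.086 tab pred [336.8 264.1] ptr line [325.9 267. ] [333.  265.4]
0.09 tab pred [336.2 263.1] ptr line [325.3 266.1] [332.5 264.5]
```

View pics/s5c.png

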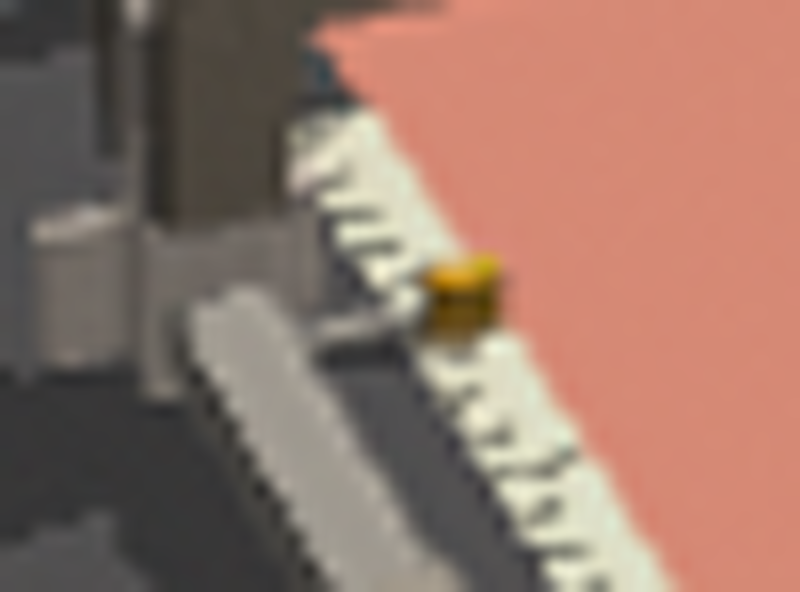

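Run:
```python
from h import *
w=load("w3");g=cv2.cvtColor(w["pixels"],cv2.COLOR_BGR2GRAY)
print(g[276:302:3,270:302])
for u in(274.5,290.5):print(u,((ray(w,(u,290),.085)[:2]-O)@ey).round(4))
bot.line_to(bed(-.002,.0853,.053),max_speed=.03); bot.hold(.4)
print(bot.current_contact_force(),bot.current_opening()*92,bot.current_joint_vel(),bot.current_clock())
print((np.array(bot.current_ee_pos()[:2])-O)@ey)
s=snap("side","s6");i=s["pixels"];print((np.abs(i.astype(int)-load("s5")["pixels"])>25).sum())
```

```text
[[136 131 131 130 132 127  78  85  86  87  87  86  87  87  86  87  88  89
   92  91  90  77 109 230 226 223 228 217  61  83  88  87]
 [ 92  88  86  81  87 140 149 147 147 147 145 144 145 144 144 147 150 133
   85  88  90  83 120 228 226 223 228 222  64  87  85  87]
 [ 93  89  87  79 104 206 222 216 215 216 217 218 218 219 219 223 226 204
  127  83  90  82 118 227 227 223 228 227  60  89  88  87]
 [ 92  87  85  78 104 200 221 217 217 217 218 221 221 221 221 222 224 202
  141  80  83  84 100 191 230 224 228 228  79  84  88  87]
 [ 95  87  96 142 141 185 221 221 221 220 220 220 219 218 218 218 223 209
  154  75  96 143 137 171 229 224 227 224 119 134 137 137]
 [ 96  83 102 194 230 171 215 220 218 215 215 217 218 220 220 222 224 215
  164  91 196 235 225 219 221 224 216  75 148 234 225 223]
 [ 97  85  98 183 231 149 201 220 218 218 219 221 221 221 221 221 223 218
  174  66 157 235 225 222 223 225 221 161 209 228 223 222]
 [ 79  87  89 162 236 207 177 224 219 218 218 218 219 220 221 221 222 220
  180  59 156 236 225 223 222 222 223 223 222 222 223 222]
 [114 173 162 180 222 216 215 214 215 214 215 214 215 215 215 215 215 217
  215 198 204 218 215 214 214 215 214 215 215 215 215 215]]
274.5 -0.0072
290.5 0.0087
[ 3.69529305 -4.27136317 -1.14908183] 14.18671247360306 [-0.00167053  0.0009158   0.00156413  0.00028226 -0.00090437  0.00064244] 27.7167
0.08520731424183077
3039
```

Run:
```python
from h import *
print(bot.current_contact_force(),bot.current_opening()*92); bot.job_done()
```

```text
[ 2.95514145 -4.19452513 -0.75869758] 13.608238750078185
the job is handed in; nothing more can be done
```

I finished all three steps and handed the job in at about 28 s on the robot clock, holding the stop arm; no verdict is reported.

- **Pot:** I gripped it across the bed's length, set it on the small cork mat and let go. A side view right after showed it upright and central on the mat, with the dish and gauge box in place. I did not check the pot, dish, gauge or mould half again at the end.
- **Button:** I pressed it to a tool height of 55.8 mm with 5.4 N. The stop arm then slid freely.
- **Stop arm:** I pinched the post across its y with 40 N and pulled it to about 85.2 mm of travel. At the end the fingers were still closed on the post (13.6 mm apart), with about 4 N along the bed from the spring.
- **Tab position:** The estimates disagreed slightly. The two wrist views put the tab at about 86–87 mm. Comparing pointer and tab in the blurry side view gave about 84.3 mm. I set the arm between them, so I expect an error of about 2 mm at most, against the 5 mm allowed.
- **Not checked:** I took no close view of the pointer after the last sub-millimetre correction. I took one last side picture, but its pixel comparison told me nothing useful.

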